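# Pack the inspection caddy

## Task

Pack the inspection caddy for the next room: seat the white wafer carrier in the wide blue-floored recess and the eye loupe upright in the smaller yellow-floored recess, and stand the two brown sample vials in the sockets that match their caps, red in red and black in black, each all the way down. The clear vial and the pale spin chuck with the black ring grooves stay on this bench: leave them where they are.

Things in the scene. Friction and masses are not known exactly. Their poses are not given: they have to be found in the camera images.
- carrier: Single wafer carrier, a flat round white plastic case with a small label on the lid, smooth edge: 60 mm across, 12 mm thick. The lid is the upper 6 mm and overhangs the 58 mm base by about 1 mm all round; 22 g. Closed, lid fixed. Origin: centre of its underside, z up. Belongs in the blue recess (insert nest_carrier).
- eye_loupe: Black eye loupe, a short hollow-looking tube with a waist: 41 mm across at the foot (up to 10 mm), 34 mm at the waist (19 to 25 mm), 40 mm across at the top (25 to 38 mm), 38 mm tall; 40 g. Stands upright. Origin: centre of its underside, z up. Belongs in the smaller, yellow-floored recess (insert nest_loupe).
- vial_red: Brown (amber) sample vial with a red cap, 52 mm tall, body 21 mm across up to 42 mm, red screw cap 18.5 mm across above that, standing upright on the table; about 19 g. Origin: centre of its underside, z up along its axis. Belongs in the red socket.
- vial_black: Brown (amber) sample vial with a black cap, 52 mm tall, body 21 mm across up to 42 mm, black screw cap 18.5 mm across above that, standing upright on the table; about 19 g. Origin: centre of its underside, z up along its axis. Belongs in the black socket.
- vial_clear: Look-alike that stays: clear whitish sample vial with a white cap, 52 mm tall, body 21 mm across up to 42 mm, white screw cap 18.5 mm across above that, standing upright on the table; about 19 g. Origin: centre of its underside, z up along its axis. To be left where it stands.
- chuck: Look-alike that stays: round spin chuck of pale, almost white metal, 54 mm across at the rim (up to 8 mm high), narrowing to 42 mm at the top, 17 mm tall, with black concentric ring grooves all over its top. Origin: centre of its underside, z up. To be left where it stands.
- nest_carrier: Grey insert, 83 x 83 mm, top face 11 mm above its underside, fixed in the caddy, with a flat round recess: the wide one, blue floor, 68 mm across, 4.5 mm deep (floor 6.5 mm above the underside). Origin: centre of its underside (6 mm above the table), on the recess's axis; z up, x and y along its sides. The caddy holds its four inserts 2 x 2 at 84 mm pitch, in any arrangement.
- nest_loupe: Grey insert, 83 x 83 mm, top face 11 mm above its underside, fixed in the caddy, with a flat round recess: the smaller one, yellow floor, 54 mm across, 6 mm deep (floor 5 mm above the underside). Origin: centre of its underside (6 mm above the table), on the recess's axis; z up, x and y along its sides. The caddy: a low grey tray, 180 x 180 mm, walls 16 mm, wire grips at two sides.
- well_red: Grey insert as the others, with a round red socket for a vial standing on it: rim 28 mm above the underside and 50 mm across, bore 32 mm, flared to about 39 mm at the mouth, dark floor 4 mm above the underside (24 mm deep). Origin: centre of the insert's underside (6 mm above the table), on the well's axis; z up, x and y along its sides.
- well_black: Grey insert as the others, with a round black socket for a vial standing on it: rim 28 mm above the underside and 50 mm across, bore 32 mm, flared to about 39 mm at the mouth, dark floor 4 mm above the underside (24 mm deep). Origin: centre of the insert's underside (6 mm above the table), on the well's axis; z up, x and y along its sides.
Not all that is in view belongs to the job. Leave any green look-alike of the eye_loupe alone.

How it is judged:
At the end, for the whole second after the job is handed in: The carrier, the loupe and the two vials each rest in their own well of the caddy: down on its floor (underside within 2.5 mm of floor height), within 10 mm of the well's axis, upright within 0.1 rad, released and at rest; the clear vial and the spin chuck are within 15 mm of where they stood (horizontal distance between carrier and nest_carrier below 0.01 m and z of carrier in the frame of nest_carrier between 0.004 and 0.009 m and angle between each of carrier, eye_loupe, vial_red, vial_black's own z axis and vertical below 0.1 rad and linear speed of each of carrier, eye_loupe, vial_red, vial_black below 0.02 m/s and horizontal distance between eye_loupe and nest_loupe below 0.01 m and z of eye_loupe in the frame of nest_loupe between 0.0025 and 0.0075 m and horizontal distance between vial_red and well_red below 0.01 m and z of vial_red in the frame of well_red between 0.0015 and 0.0065 m and horizontal distance between vial_black and well_black below 0.01 m and z of vial_black in the frame of well_black between 0.0015 and 0.0065 m and distance of each of vial_clear, chuck from where it was at the start of the episode below 0.015 m); the robot touches nothing.
It fails at once if the clear vial is moved from its place or tipped over (distance of vial_clear from where it was at the start of the episode above 0.025 m or angle between vial_clear's own z axis and vertical above 0.5 rad).
It fails at once if the spin chuck is moved from its place (distance of chuck from where it was at the start of the episode above 0.025 m).
It also fails if it takes over 99 s, if anything falls off the work surface, if the arm or the gripper's body presses on something with over 40 N, if the wrist force passes 120 N, or if a joint passes its speed limit or range.

## Robot

A 6-joint arm with a two-finger parallel gripper is mounted at the origin on a cart in front of the work surface, level with it; the furniture and walls round the work are solid. World frame = base frame: x ahead of the robot, y to its left, z up, the work surface at z = 0. Lengths are in m, angles in rad, forces in N, time in s.
With the tool pointing down it reaches from about 0.275 to 0.85 m from the base axis. Payload 19 kg.
Tool frame: the origin (TCP) lies midway between the tips of the shut fingers; the grasp point (between the pads) lies 19 mm behind it; z points along the fingers, y is the line along which they close (so a half turn about z gives the same grasp; the last joint's range is limited). The gripper opens to 85 mm and grips with 20 to 120 N. Pads are 22 mm wide; open, the fingers measure 114 mm over their backs; the gripper's body (76 mm by 85 mm) begins 54 mm behind the grasp point. The pads swing forward as they close: fully open they stand 13 mm farther back than shut.
Start: joints at [-1.364, 0.15, 1.437, -0, 1.554, -0.134], TCP at [0.192, -0.542, 0.231] pointing down, gripper open.
Joint ranges: [-2.8, 2.8], [-0.68, 2.1], [0.12, 2.68], [-1.39, 4.53], [0.16, 2.79], [-2.81, 2.81]. Speed limits (rad/s): [1.89, 1.89, 2.22, 3.01, 3.01, 3.01].

## Interface

Orientations are given as a unit quaternion [w, x, y, z].
In Python, from plant import * gives the robot as it stands. The module is installed in compiled form; this text tells all that it offers.
- The arm moves only by the tool apply_moves, never from a script. Its argument "moves" is a list of rows, each an object of numbers: "tx", "ty", "tz": the shift along the tool's x, y, z in m; "roll": the turn about the tool's z in degrees; "claw": the gripper command: -1 is shut, 1 is fully open, values between are in proportion. A call has 1 to 5 rows; each row is the pose to reach, as a shift and turn from the pose commanded when the call began, along the tool's axes at that moment; what a row does not reach only later rows make up. A row lasts 1/10 s, in which the tool goes at most 50 mm and 8.59 degrees, less where a joint would pass 70% of its speed; a pose out of reach is approached as far as the arm can. A call with a gripper value outside its range is refused whole. The fingers move at their own pace and stop on an object; "newtons" is the grip in N (left out, the last holds). Time passes only in rows, so rows that repeat a pose let the fingers close. It gives the time, the measured TCP pose, the force, the opening and the grip force at its end, in the units of the state.
- state(): the state, without advancing time (a new reading comes with each control period).
- grab_frame(name): name is "scene" or "top"; returns the picture (400x640x3 uint8, red, green, blue); there is no depth.
- camera_model(name): a dict with "intrinsics" (3x3 intrinsics, pixels), "camera_from_world" (4x4, takes a point from world to camera coordinates). Camera axes: x right, y up, looking along -z (the intrinsics and any distortion apply to the point x, -y, -z); pixel columns grow to the right and rows downward; lengths in m; the calibration is good to about 2 mm. A picture is of the moment at which its call begins. camera_model takes no time and is no camera call.
- job_done(): hands the job in; it is judged then, once.
Trained networks look in the newest picture that a camera, given by its name, has taken for a name from the list of things; names that differ only in an ending like _2 or _b are one class to them, and where a whole thing is asked for, a point or a joint stands for the part that bears it (a point fixed in the world has none). Each returns a list of dicts, best first, with "confidence" (0 to 1); they miss things now and then, are a little off and sometimes report something else, mostly with a low value. They report only what shows in the picture. A call takes as long as a camera call. They do not tell look-alikes from the thing itself.
- spot_in(camera, label): "rect" ([left, top, right, bottom] in pixels, round what is visible of it).
The state is a dict: "clock": time; "joints": joint angles; "qvel": joint speeds; "joint_efforts": joint torques, N m; "position": TCP position; "ee_rot": TCP orientation; "force": force on the tool from outside, world axes, zero at the start; "ft_torque": the same for the moment, N m; "width": opening from 0.0 (shut) to 1.0 (fully open); "grip_force": force on a finger pad.
Only numpy, scipy, OpenCV 4.12 (cv2) and the standard library are available. Lean on these libraries where they do the work, as an engineer would, in place of code of your own. Each camera call takes 0.05 s, during which the arm holds its last target. There are 200 camera calls.

## Working session

There is one attempt and no reset: what is moved stays moved. The work goes in short steps, Python scripts to look and compute and a tool call to move; the robot and the scene stay as the last step left them, time stands still between calls to the robot, and variables do not carry over. Pictures are saved under pics/ and viewed, at most 14 in all, crops included, and the job is handed in when it is done.

Besides the shell and the picture viewer there is one more tool, called after "Call:" in YAML: its name, and indented under it one key for each argument. apply_moves: Moves the arm, as the interface text tells. Its arguments: {"type":"object","properties":{"moves":{"type":"array"},"newtons":{"type":"number"}},"required":["moves"]}

```bash
mkdir -p pics; cat > h.py <<'E'
from plant import *
import numpy as np, cv2
def snap(n,f):
    im=grab_frame(n); cv2.imwrite('pics/'+f,im[:,:,::-1]); return im
def proj(n,P):
    m=camera_model(n);K=np.array(m["intrinsics"]);T=np.array(m["camera_from_world"])
    p=T[:3,:3]@np.array(P)+T[:3,3]; q=K@np.array([p[0],-p[1],-p[2]]); return q[:2]/q[2]
def ray(n,u,v,z):
    m=camera_model(n);K=np.array(m["intrinsics"]);T=np.array(m["camera_from_world"])
    d=np.linalg.inv(K)@np.array([u,v,1.]); d=T[:3,:3].T@np.array([d[0],-d[1],-d[2]])
    c=-T[:3,:3].T@T[:3,3]; return c+d*(z-c[2])/d[2]
E
python3 - <<'E'
from h import *
for n in("scene","top"):
    snap(n,n+'1.png'); m=camera_model(n); T=np.array(m["camera_from_world"])
    print(n,{k:v for k,v in m.items() if k!="camera_from_world"},(-T[:3,:3].T@T[:3,3]).round(3), T[:3,:3].round(2).tolist())
    for l in "carrier eye_loupe vial_red vial_black vial_clear chuck nest_carrier nest_loupe well_red well_black".split():
        r=spot_in(n,l); print(l,[(round(d["confidence"],2),np.round(d["rect"]).astype(int).tolist()) for d in r[:4]])
print(state())
E
```

```text
scene {'intrinsics': array([[429.32283117,   0.        , 318.76382498],
       [  0.        , 429.32283117, 199.26981527],
       [  0.        ,   0.        ,   1.        ]])} [0.125 0.687 0.692] [[-0.88, -0.48, 0.01], [0.3, -0.54, 0.78], [-0.37, 0.69, 0.62]]
carrier [(0.58, [336, 142, 353, 153])]
eye_loupe [(0.72, [371, 126, 382, 145]), (0.65, [385, 167, 400, 184]), (0.58, [392, 131, 409, 150]), (0.56, [372, 143, 388, 163])]
vial_red [(0.67, [330, 200, 342, 226])]
vial_black [(0.63, [290, 180, 301, 203])]
vial_clear [(0.29, [375, 147, 388, 163])]
chuck [(0.68, [349, 179, 367, 196])]
nest_carrier [(0.7, [238, 270, 296, 313])]
nest_loupe [(0.73, [263, 246, 315, 285])]
well_red [(0.92, [205, 257, 262, 298])]
well_black [(0.71, [234, 229, 285, 270])]
top {'intrinsics': array([[425.95438868,   0.        , 319.80185741],
       [  0.        , 425.95438868, 196.05129618],
       [  0.        ,   0.        ,   1.        ]])} [ 0.252 -0.042  1.305] [[-0.05, -1.0, 0.0], [0.98, -0.05, 0.2], [-0.2, 0.01, 0.98]]
carrier [(0.5, [397, 155, 414, 179])]
eye_loupe [(0.67, [434, 206, 447, 222]), (0.65
[... 404 characters left out ...]
joints': array([-1.36399267e+00,  1.50490020e-01,  1.43739368e+00,  2.64799448e-05,
        1.55380182e+00, -1.34034004e-01]), 'qvel': array([-1.94756497e-03, -1.30226921e-05,  1.19025844e-03, -1.47887307e-03,
        1.23049505e-04, -9.72512038e-04]), 'joint_efforts': array([-2.81349909e-03, -7.12810922e+01, -5.71058822e+01, -4.27402792e-04,
        1.11685324e-03,  4.55936106e-05]), 'position': array([ 0.19217435, -0.54190585,  0.2312754 ]), 'ee_rot': array([-4.68859190e-05,  9.85513859e-01,  1.69594904e-01,  1.15401284e-05]), 'force': array([ 0.63230203,  0.23262245, -0.3842899 ]), 'ft_torque': array([ 0.0239164 ,  0.01072717, -0.00948562]), 'grip_force': 0.0, 'width': 0.9973800729372372}
```

```bash
python3 - <<'E'
import cv2
a=cv2.imread('pics/scene1.png');b=cv2.imread('pics/top1.png')
cv2.imwrite('pics/a.png',cv2.resize(a[100:320,190:430],(800,733),interpolation=cv2.INTER_CUBIC)[:600])
cv2.imwrite('pics/s2.png',cv2.resize(a[110:250,270:430],(686,600),interpolation=cv2.INTER_CUBIC))
cv2.imwrite('pics/b.png',cv2.resize(b[130:260,190:460],(800,385),interpolation=cv2.INTER_CUBIC))
E
```

```text
(no output)
```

View pics/b.png

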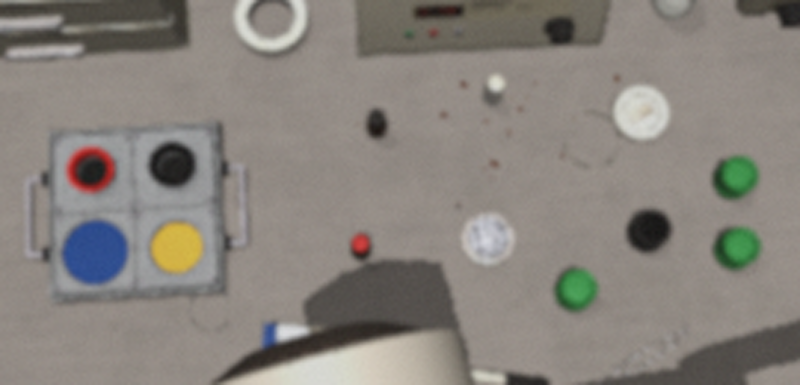

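View pics/s2.png

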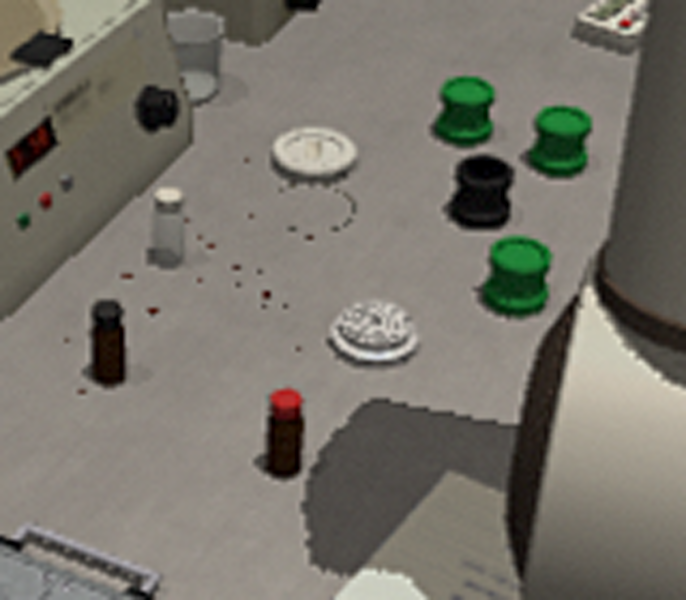

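View pics/scene1.png

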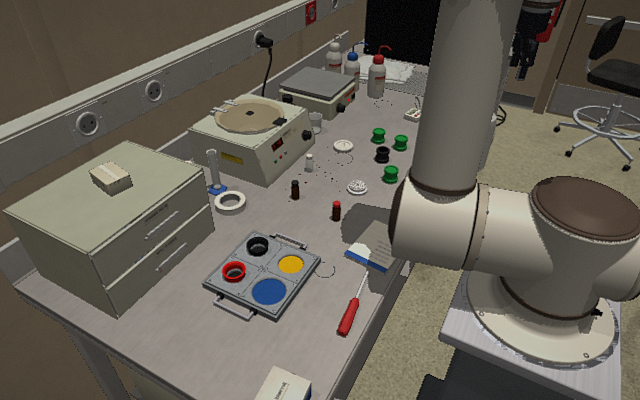

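Scene: candidates in the top picture (full pixels):
- **Carrier:** white label disc at (406,168). Look-alikes are the grooved chuck at (355,210) and the white ring at (281,136).
- **Loupe:** black at (409,208). Look-alikes are green at (384,227), (439,190) and (439,213).
- **Vials:** red at (312,212), black at (317,171), clear at (357,159).
- **Wells:** red at (220,187), black at (248,186), blue at (222,215), yellow at (250,213).

I choose by description, and the zoomed crop confirms these picks.

```bash
cat >> h.py <<'E'
from scipy.spatial.transform import Rotation as Rn
def blob(im,mask,c,r=14):
    y,x=np.mgrid[:im.shape[0],:im.shape[1]]
    m=mask&(np.hypot(x-c[0],y-c[1])<r); return x[m].mean(),y[m].mean(),int(m.sum())
def tri(pa,pb):
    A=[];b=[]
    for n,p in(("scene",pa),("top",pb)):
        a=ray(n,*p,0.);c=ray(n,*p,.3);d=(c-a)/np.linalg.norm(c-a);M=np.eye(3)-np.outer(d,d);A.append(M);b.append(M@a)
    return np.linalg.lstsq(np.vstack(A),np.hstack(b),rcond=None)[0]
def axes():
    s=state();q=s["ee_rot"];return s["position"],Rn.from_quat(np.r_[q[1:],q[0]]).as_matrix()
def to(*P):
    p,R=axes()
    for P1 in P: print("to",P1,"d(mm)",(1000*R.T@(np.array(P1)-p)).round(0))
E
python3 - <<'E'
from h import *
t=cv2.imread('pics/top1.png')[:,:,::-1].astype(int);s=cv2.imread('pics/scene1.png')[:,:,::-1].astype(int)
def masks(im):
    r,g,b=im[...,0],im[...,1],im[...,2];mx=im.max(2)
    return dict(red=(r>110)&(g<.5*r)&(b<.5*r),black=mx<60,white=im.min(2)>180,blue=(b>1.5*r)&(b>60),yel=(r>150)&(b<.5*r)&(g>.6*r))
mt,ms=masks(t),masks(s)
for n,k,ct,cs,z,rt,rs in [("vial_red cap","red",(312,212),(336,204),.047,8,8),("carrier top","white",(406,168),(343,146),.012,14,13),
 ("loupe","black",(409,208),(382,154),.019,12,14),("blue","blue",(222,215),(269,292),.0125,18,30),("yel","yel",(250,213),(291,264),.011,14,24),
 ("chuck","white",(355,210),(358,187),.012,12,12),("rwell","red",(220,187),(233,271),.034,14,16),("bwell","black",(248,186),(257,245),.028,14,16),
 ("vblack","black",(317,171),(295,189),.026,10,16),("clearcap","white",(357,158),(309,157),.05,6,8)]:
    a=blob(t,mt[k],ct,rt);b=blob(s,ms[k],cs,rs)
    print(n,np.round(a,1),np.round(b,1),"top",ray("top",*a[:2],z).round(3),"scene",ray("scene",*b[:2],z).round(3),"tri",tri(b[:2],a[:2]).round(3))
E
```

```text
vial_red cap [311.1 212.1  24. ] [336.1 202.7  26. ] top [ 0.461 -0.027  0.047] scene [ 0.467 -0.033  0.047] tri [ 0.462 -0.027  0.053]
carrier top [406.  167.4 225. ] [343.5 144.9  54. ] top [ 0.593 -0.332  0.012] scene [ 0.591 -0.33   0.012] tri [ 0.593 -0.332  0.011]
loupe [408.5 207.6 134. ] [381.9 153.6 219. ] top [ 0.464 -0.326  0.019] scene [ 0.468 -0.331  0.019] tri [ 0.464 -0.324  0.024]
blue [221.8 214.8 363. ] [268.5 291.4 693. ] top [0.473 0.247 0.012] scene [0.476 0.246 0.012] tri [0.473 0.247 0.015]
yel [249.1 213.  217. ] [290.4 264.2 331. ] top [0.474 0.163 0.011] scene [0.477 0.161 0.011] tri [0.474 0.163 0.014]
chuck [353.3 209.5  95. ] [357.6 188.   56. ] top [ 0.468 -0.157  0.012] scene [ 0.464 -0.154  0.012] tri [ 0.467 -0.158  0.009]
rwell [220.1 186.4  89. ] [233.1 268.8 168. ] top [0.557 0.247 0.034] scene [0.56  0.246 0.034] tri [0.558 0.247 0.036]
bwell [247.7 185.1 149. ] [257.3 246.  312. ] top [0.558 0.163 0.028] scene [0.559 0.164 0.028] tri [0.559 0.163 0.028]
vblack [316.8 171.7  31. ] [294.8 190.  134. ] top [ 0.59  -0.051  0.026] scene [ 0.594 -0.051  0.026] tri [ 0.591 -0.051  0.026]
clearcap [357.2 157.5  13. ] [308.8 154.8   6. ] top [ 0.622 -0.177  0.05 ] scene [ 0.626 -0.18   0.05 ] tri [ 0.622 -0.176  0.053]
```

```bash
python3 - <<'E'
from h import *
print(axes()[1].round(3).tolist(), "box front",ray("top",311,147,0).round(3),ray("top",395,143,0).round(3))
to((.593,-.332,.1),(.593,-.332,-.002))
E
```

```text
[[0.942, 0.334, 0.0], [0.334, -0.942, 0.0], [0.0, -0.0, -1.0]] box front [ 0.679 -0.037  0.   ] [ 0.679 -0.307  0.   ]
to (0.593, -0.332, 0.1) d(mm) [448. -64. 131.]
to (0.593, -0.332, -0.002) d(mm) [448. -64. 233.]
```

Call:
apply_moves:
  moves:
    - {"tx":0.045,"ty":-0.006,"tz":0.01,"claw":1}
    - {"tx":0.09,"ty":-0.013,"tz":0.03,"claw":1}
    - {"tx":0.135,"ty":-0.02,"tz":0.05,"claw":1}
    - {"tx":0.18,"ty":-0.026,"tz":0.07,"claw":1}
    - {"tx":0.225,"ty":-0.032,"tz":0.08,"claw":1}

```text
$.moves[0]: bad value
```

Call:
apply_moves:
  moves:
    - {"tx":0.045,"ty":-0.006,"tz":0.01,"claw":1}
    - {"tx":0.09,"ty":-0.013,"tz":0.02,"claw":1}
    - {"tx":0.135,"ty":-0.02,"tz":0.03,"claw":1}
    - {"tx":0.18,"ty":-0.026,"tz":0.04,"claw":1}
    - {"tx":0.22,"ty":-0.032,"tz":0.05,"claw":1}

```text
$.moves[0]: bad value
```

```bash
python3 - <<'E'
from h import *
print(state()["position"],state()["clock"]); to((.593,-.332,.06),(.593,-.332,-.002))
a=snap("scene","c1.png");b=snap("top","c2.png")
A=cv2.resize(a[60:210,260:460],(400,300),interpolation=cv2.INTER_CUBIC);B=cv2.resize(b[110:260,320:520],(400,300),interpolation=cv2.INTER_CUBIC)
cv2.imwrite('pics/c.png',np.hstack([A,B])[:,:,::-1])
E
```

```text
[ 0.19217435 -0.54190585  0.2312754 ] 1.1
to (0.593, -0.332, 0.06) d(mm) [448. -64. 171.]
to (0.593, -0.332, -0.002) d(mm) [448. -64. 233.]
```

View pics/c.png

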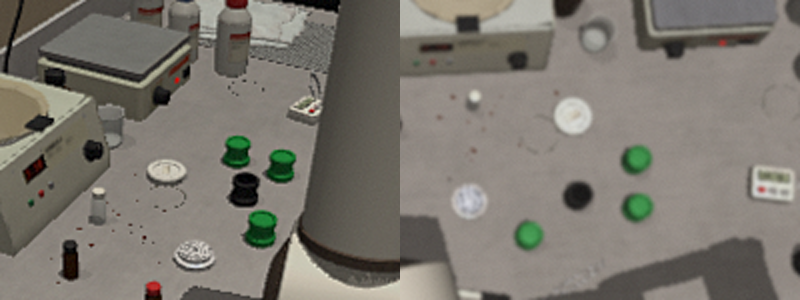

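The moves were refused and nothing has moved. I'll add the roll field.

Call:
apply_moves:
  moves:
    - {"tx":0.045,"ty":-0.006,"tz":0.01,"roll":0,"claw":1}
    - {"tx":0.09,"ty":-0.013,"tz":0.03,"roll":0,"claw":1}
    - {"tx":0.135,"ty":-0.02,"tz":0.05,"roll":0,"claw":1}
    - {"tx":0.18,"ty":-0.026,"tz":0.07,"roll":0,"claw":1}
    - {"tx":0.225,"ty":-0.032,"tz":0.08,"roll":0,"claw":1}

```text
clock: 1.7
position: [0.3947, -0.435, 0.1497]
ee_rot: [-0.001, 0.986, 0.17, -0.0]
force: [-0.3, -0.4, 0.1]
width: 1.004
grip_force: 0.0
```

Call:
apply_moves:
  moves:
    - {"tx":0.045,"ty":-0.006,"tz":0.01,"roll":0,"claw":1}
    - {"tx":0.09,"ty":-0.013,"tz":0.02,"roll":0,"claw":1}
    - {"tx":0.135,"ty":-0.02,"tz":0.03,"roll":0,"claw":1}
    - {"tx":0.18,"ty":-0.026,"tz":0.04,"roll":0,"claw":1}
    - {"tx":0.22,"ty":-0.032,"tz":0.06,"roll":0,"claw":1}

```text
clock: 2.2
position: [0.5925, -0.3319, 0.092]
ee_rot: [0.001, 0.985, 0.17, 0.001]
force: [-0.8, -1.4, -0.3]
width: 1.003
grip_force: 0.0
```

```bash
python3 - <<'E'
from h import *
print(state()["position"],state()["clock"]); to((.593,-.332,-.002))
a=snap("scene","c1.png");b=snap("top","c2.png")
A=cv2.resize(a[60:210,260:460],(400,300),interpolation=cv2.INTER_CUBIC);B=cv2.resize(b[110:260,320:520],(400,300),interpolation=cv2.INTER_CUBIC)
cv2.imwrite('pics/d.png',np.hstack([A,B])[:,:,::-1])
E
```

```text
[ 0.59254828 -0.33186303  0.09204269] 2.2
to (0.593, -0.332, -0.002) d(mm) [ 0.  0. 94.]
```

View pics/d.png

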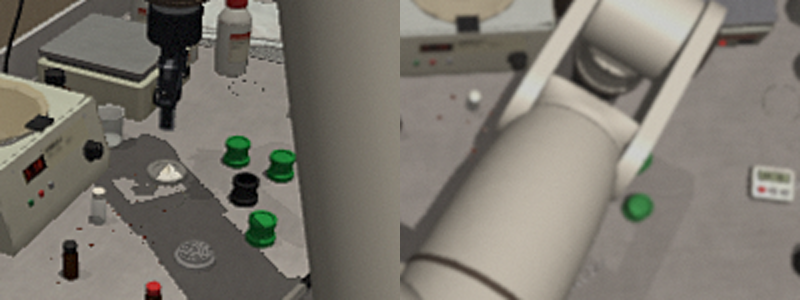

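The gripper hangs over the carrier, whose centre in the scene crop is at about (168,172). Nothing is in the way, so I'll descend.

Call:
apply_moves:
  moves:
    - {"tx":0,"ty":0,"tz":0.04,"roll":0,"claw":1}
    - {"tx":0,"ty":0,"tz":0.07,"roll":0,"claw":1}
    - {"tx":0,"ty":0,"tz":0.085,"roll":0,"claw":1}
    - {"tx":0,"ty":0,"tz":0.093,"roll":0,"claw":1}
    - {"tx":0,"ty":0,"tz":0.093,"roll":0,"claw":1}

```text
clock: 2.8
position: [0.59, -0.3331, -0.0017]
ee_rot: [-0.0, 0.986, 0.169, -0.0]
force: [0.6, -0.2, 0.5]
width: 1.001
grip_force: 0.0
```

Call:
apply_moves:
  moves:
    - {"tx":0,"ty":0,"tz":0,"roll":0,"claw":0.5}
    - {"tx":0,"ty":0,"tz":0,"roll":0,"claw":0.4}
    - {"tx":0,"ty":0,"tz":0,"roll":0,"claw":0.2}
    - {"tx":0,"ty":0,"tz":0,"roll":0,"claw":0}
    - {"tx":0,"ty":0,"tz":0,"roll":0,"claw":0}
  newtons: 25

```text
clock: 3.3
position: [0.5908, -0.3333, 0.0002]
ee_rot: [0.001, 0.986, 0.17, 0.001]
force: [-2.3, -0.2, 8.4]
width: 0.691
grip_force: 25.2
```

Call:
apply_moves:
  moves:
    - {"tx":0,"ty":0,"tz":-0.003,"roll":0,"claw":0}
    - {"tx":0,"ty":0,"tz":-0.006,"roll":0,"claw":0}
    - {"tx":0,"ty":0,"tz":-0.006,"roll":0,"claw":0}

```text
clock: 3.6
position: [0.5905, -0.333, 0.0052]
ee_rot: [0.0, 0.986, 0.17, 0.0]
force: [0.3, 0.2, 0.0]
width: 0.689
grip_force: 26.9
```

```bash
python3 - <<'E'
from h import *
s=state();print(s["position"],s["force"],s["width"],s["grip_force"])
a=snap("scene","c1.png")
cv2.imwrite('pics/e.png',cv2.resize(a[110:170,310:390],(800,600),interpolation=cv2.INTER_CUBIC)[:,:,::-1])
E
```

```text
[ 0.59049203 -0.33304925  0.00518031] [0.29886842 0.21903034 0.04361477] 0.6893032213937105 26.88042014837265
```

View pics/e.png

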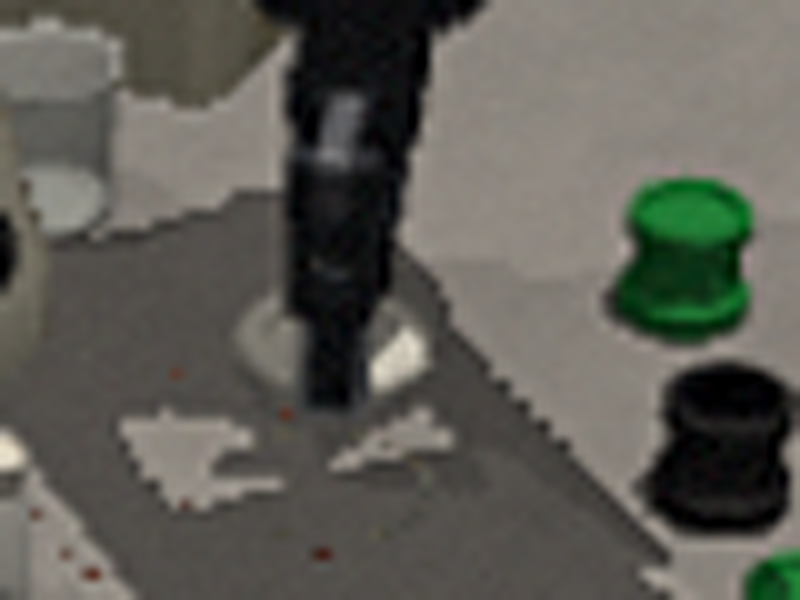

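The finger tip covers the carrier's whole side, at about (335,400) in the crop. It's too low to fit the recess, so I'll set down, open, and regrip about 7 mm higher, on the lid only.

Call:
apply_moves:
  moves:
    - {"tx":0,"ty":0,"tz":0.004,"roll":0,"claw":0}
    - {"tx":0,"ty":0,"tz":0.004,"roll":0,"claw":1}
    - {"tx":0,"ty":0,"tz":0.004,"roll":0,"claw":1}
    - {"tx":0,"ty":0,"tz":-0.003,"roll":0,"claw":1}
    - {"tx":0,"ty":0,"tz":-0.003,"roll":0,"claw":1}

```text
clock: 4.15
position: [0.5906, -0.3332, 0.0085]
ee_rot: [0.0, 0.986, 0.17, 0.001]
force: [1.3, -0.4, 0.6]
width: 0.999
grip_force: 0.0
```

Call:
apply_moves:
  moves:
    - {"tx":0,"ty":0,"tz":0,"roll":0,"claw":0.4}
    - {"tx":0,"ty":0,"tz":0,"roll":0,"claw":0}
    - {"tx":0,"ty":0,"tz":0,"roll":0,"claw":0}
    - {"tx":0,"ty":0,"tz":0,"roll":0,"claw":0}
    - {"tx":0,"ty":0,"tz":0,"roll":0,"claw":0}
  newtons: 30

```text
clock: 4.65
position: [0.5915, -0.3338, 0.01]
ee_rot: [0.002, 0.986, 0.17, 0.002]
force: [-0.4, 0.1, 24.4]
width: 0.504
grip_force: 12.5
```

Call:
apply_moves:
  moves:
    - {"tx":0,"ty":0,"tz":-0.02,"roll":0,"claw":0}
    - {"tx":0,"ty":0,"tz":-0.05,"roll":0,"claw":0}
    - {"tx":0,"ty":0,"tz":-0.09,"roll":0,"claw":0}
    - {"tx":0,"ty":0,"tz":-0.12,"roll":0,"claw":0}
    - {"tx":0,"ty":0,"tz":-0.12,"roll":0,"claw":0}

```text
clock: 5.15
position: [0.5916, -0.3338, 0.1322]
ee_rot: [0.002, 0.986, 0.17, 0.002]
force: [0.7, 0.9, 0.4]
width: 0.499
grip_force: 0.0
```

```bash
python3 - <<'E'
from h import *
s=state();print(s["position"],s["force"],s["width"],s["grip_force"])
a=snap("scene","c1.png");p=proj("scene",s["position"]);print(p)
u,v=int(p[0]),int(p[1])
cv2.imwrite('pics/f.png',cv2.resize(a[v-30:v+30,u-40:u+40],(800,600),interpolation=cv2.INTER_CUBIC)[:,:,::-1])
E
```

```text
[ 0.5915888  -0.33379776  0.132235  ] [0.74178767 0.85707471 0.37957015] 0.4990401087608899 0.0
[345.73920951 108.02917587]
```

View pics/f.png

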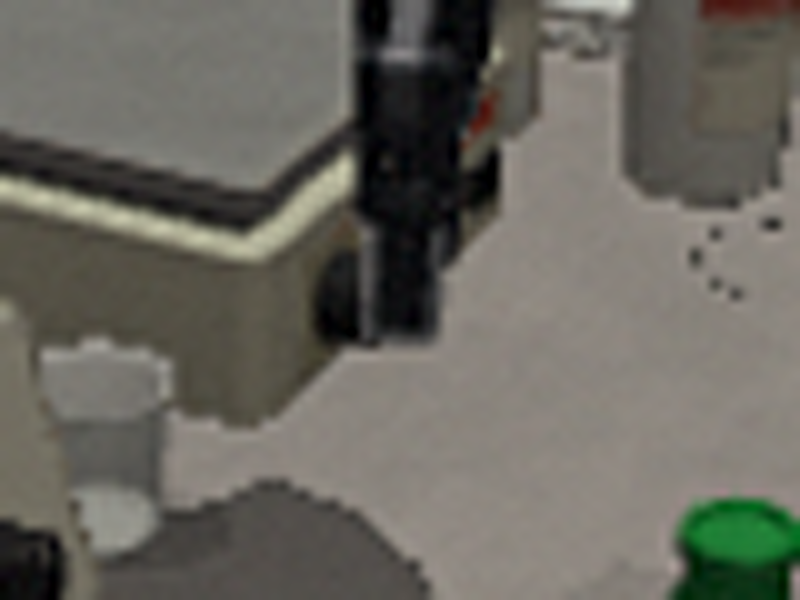

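The fingers closed above the lid and slid off, so the gripper came up empty. That means the tips sit several mm behind the TCP at this width, and the first height was right. I'll go back down to it.

Call:
apply_moves:
  moves:
    - {"tx":0,"ty":0,"tz":-0.0,"roll":0,"claw":1}
    - {"tx":0,"ty":0,"tz":0,"roll":0,"claw":1}
    - {"tx":0,"ty":0,"tz":0.05,"roll":0,"claw":1}
    - {"tx":0,"ty":0,"tz":0.09,"roll":0,"claw":1}
    - {"tx":0,"ty":0,"tz":0.09,"roll":0,"claw":1}

```text
clock: 5.7
position: [0.5873, -0.3308, 0.0307]
ee_rot: [-0.004, 0.986, 0.17, -0.004]
force: [-1.3, 0.2, 0.7]
width: 1.001
grip_force: 0.0
```

```bash
python3 - <<'E'
from h import *
s=state();print(s["position"],s["force"],s["width"],s["grip_force"])
to((.593,-.332,-.001))
a=snap("scene","c1.png")
cv2.imwrite('pics/g.png',cv2.resize(a[110:170,310:390],(800,600),interpolation=cv2.INTER_CUBIC)[:,:,::-1])
E
```

```text
[ 0.58730495 -0.33080067  0.03067591] [-1.25572761  0.1622601   0.67443242] 1.000825528318216 0.0
to (0.593, -0.332, -0.001) d(mm) [ 5.  3. 32.]
```

View pics/g.png

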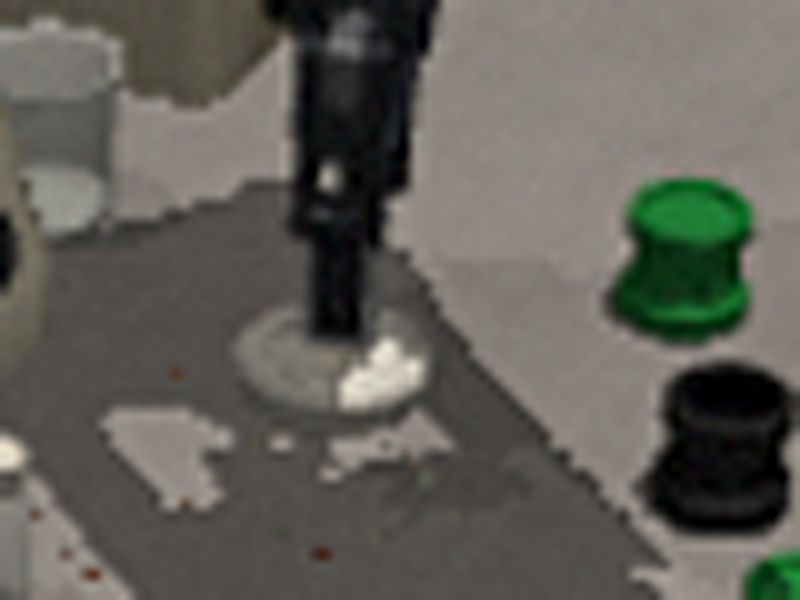

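The carrier still lies flat in its place, centred at about (333,355) in the crop. Down to the first grip height, then close.

Call:
apply_moves:
  moves:
    - {"tx":0,"ty":0,"tz":0.015,"roll":0,"claw":1}
    - {"tx":0,"ty":0,"tz":0.03,"roll":0,"claw":1}
    - {"tx":0,"ty":0,"tz":0.032,"roll":0,"claw":1}
    - {"tx":0,"ty":0,"tz":0.032,"roll":0,"claw":1}
    - {"tx":0,"ty":0,"tz":0.032,"roll":0,"claw":1}

```text
clock: 6.25
position: [0.5905, -0.333, 0.006]
ee_rot: [0.0, 0.986, 0.17, 0.0]
force: [-0.0, -0.3, 0.6]
width: 1.0
grip_force: 0.0
```

Call:
apply_moves:
  moves:
    - {"tx":0.002,"ty":0,"tz":0.007,"roll":0,"claw":1}
    - {"tx":0.002,"ty":0,"tz":0.007,"roll":0,"claw":0.6}
    - {"tx":0.002,"ty":0,"tz":0.007,"roll":0,"claw":0.3}
    - {"tx":0.002,"ty":0,"tz":0.007,"roll":0,"claw":0.2}
    - {"tx":0.002,"ty":0,"tz":0.007,"roll":0,"claw":0.2}
  newtons: 25

```text
clock: 6.75
position: [0.5922, -0.3322, -0.0015]
ee_rot: [0.0, 0.986, 0.17, 0.0]
force: [0.2, 0.0, 1.3]
width: 0.689
grip_force: 27.0
```

Call:
apply_moves:
  moves:
    - {"tx":0,"ty":0,"tz":0,"roll":0,"claw":0}
    - {"tx":0,"ty":0,"tz":-0.01,"roll":0,"claw":0}
    - {"tx":0,"ty":0,"tz":-0.03,"roll":0,"claw":0}
    - {"tx":0,"ty":0,"tz":-0.06,"roll":0,"claw":0}
    - {"tx":0,"ty":0,"tz":-0.06,"roll":0,"claw":0}

```text
clock: 7.25
position: [0.5936, -0.3333, 0.0633]
ee_rot: [0.002, 0.986, 0.17, 0.002]
force: [0.8, -0.6, 0.2]
width: 0.69
grip_force: 27.0
```

```bash
python3 - <<'E'
from h import *
s=state();print(s["position"],s["force"],s["width"],s["grip_force"])
a=snap("scene","c1.png");p=proj("scene",s["position"]);print(p)
u,v=int(p[0]),int(p[1])
cv2.imwrite('pics/i.png',cv2.resize(a[v-30:v+30,u-40:u+40],(800,600),interpolation=cv2.INTER_CUBIC)[:,:,::-1])
E
```

```text
[ 0.5936464  -0.33329142  0.06330951] [ 0.84164033 -0.58702998  0.18928452] 0.6901128642381723 27.00284242630005
[343.96765834 129.27584426]
```

View pics/i.png

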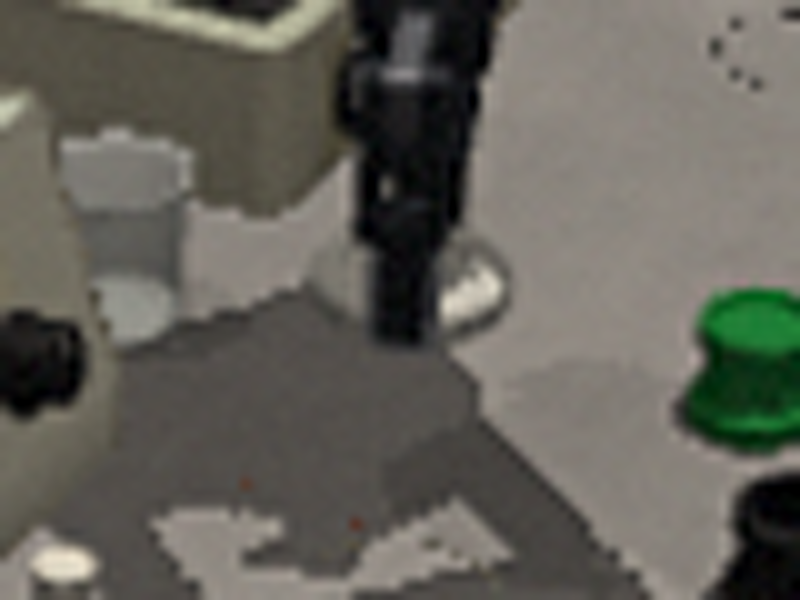

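Carrier held: it sits between the fingers at crop (410,290) and the width is steady at 0.69. I'll lift and travel to the blue recess.

Call:
apply_moves:
  moves:
    - {"tx":0,"ty":0,"tz":-0.05,"roll":0,"claw":0}
    - {"tx":0.0,"ty":-0.03,"tz":-0.08,"roll":0,"claw":0}
    - {"tx":0.005,"ty":-0.07,"tz":-0.08,"roll":0,"claw":0}
    - {"tx":0.015,"ty":-0.115,"tz":-0.08,"roll":0,"claw":0}
    - {"tx":0.02,"ty":-0.16,"tz":-0.08,"roll":0,"claw":0}

```text
clock: 7.8
position: [0.5568, -0.1731, 0.1378]
ee_rot: [-0.0, 0.986, 0.169, -0.0]
force: [0.6, 0.3, -0.8]
width: 0.688
grip_force: 27.4
```

Call:
apply_moves:
  moves:
    - {"tx":0.007,"ty":-0.045,"tz":0,"roll":0,"claw":0}
    - {"tx":0.014,"ty":-0.09,"tz":0,"roll":0,"claw":0}
    - {"tx":0.021,"ty":-0.135,"tz":0,"roll":0,"claw":0}
    - {"tx":0.028,"ty":-0.18,"tz":0,"roll":0,"claw":0}
    - {"tx":0.035,"ty":-0.225,"tz":0,"roll":0,"claw":0}

```text
clock: 8.3
position: [0.5143, 0.0507, 0.138]
ee_rot: [-0.0, 0.986, 0.169, -0.0]
force: [0.7, -0.2, -0.2]
width: 0.683
grip_force: 27.4
```

Call:
apply_moves:
  moves:
    - {"tx":0.007,"ty":-0.045,"tz":0,"roll":0,"claw":0}
    - {"tx":0.014,"ty":-0.09,"tz":0,"roll":0,"claw":0}
    - {"tx":0.021,"ty":-0.135,"tz":0,"roll":0,"claw":0}
    - {"tx":0.028,"ty":-0.18,"tz":0,"roll":0,"claw":0}
    - {"tx":0.028,"ty":-0.18,"tz":0,"roll":0,"claw":0}

```text
clock: 8.8
position: [0.4798, 0.2323, 0.1379]
ee_rot: [-0.001, 0.985, 0.172, -0.0]
force: [-0.3, -1.1, -0.5]
width: 0.692
grip_force: 27.4
```

```bash
python3 - <<'E'
from h import *
s=state();print(s["position"],s["force"],s["width"],s["grip_force"],s["clock"])
to((.474,.247,.013))
E
```

```text
[0.47976436 0.23229732 0.1378697 ] [-0.31307248 -1.12285895 -0.48226934] 0.6919269591889133 27.431361079216003 8.8
to (0.474, 0.247, 0.013) d(mm) [ -0. -16. 125.]
```

Call:
apply_moves:
  moves:
    - {"tx":0,"ty":-0.015,"tz":0.02,"roll":0,"claw":0}
    - {"tx":0,"ty":-0.015,"tz":0.06,"roll":0,"claw":0}
    - {"tx":0,"ty":-0.015,"tz":0.09,"roll":0,"claw":0}
    - {"tx":0,"ty":-0.015,"tz":0.105,"roll":0,"claw":0}
    - {"tx":0,"ty":-0.015,"tz":0.105,"roll":0,"claw":0}

```text
clock: 9.3
position: [0.475, 0.2414, 0.0309]
ee_rot: [0.0, 0.986, 0.169, -0.002]
force: [-0.3, 0.3, 0.5]
width: 0.684
grip_force: 27.4
```

```bash
python3 - <<'E'
from h import *
s=state();print(s["position"],s["force"],s["width"],s["grip_force"],s["clock"])
to((.474,.247,.012))
a=snap("scene","j0.png")
cv2.imwrite('pics/j.png',cv2.resize(a[215:335,190:350],(800,600),interpolation=cv2.INTER_CUBIC)[:,:,::-1])
E
```

```text
[0.47500275 0.24136805 0.03089157] [-0.26962052  0.31326913  0.52445993] 0.6843664241356078 27.430644929409027 9.3
to (0.474, 0.247, 0.012) d(mm) [ 1. -6. 19.]
```

View pics/j.png

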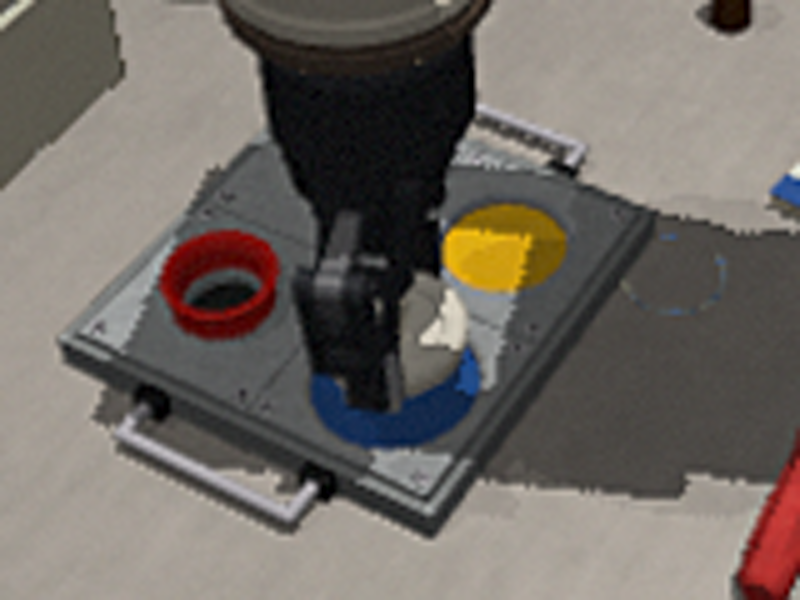

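The carrier is held over the blue recess at crop (420,340), a few mm short in y. Lowering it with that correction.

Call:
apply_moves:
  moves:
    - {"tx":0.001,"ty":-0.005,"tz":0,"roll":0,"claw":0}
    - {"tx":0.001,"ty":-0.005,"tz":0.008,"roll":0,"claw":0}
    - {"tx":0.001,"ty":-0.005,"tz":0.014,"roll":0,"claw":0}
    - {"tx":0.001,"ty":-0.005,"tz":0.019,"roll":0,"claw":0}
    - {"tx":0.001,"ty":-0.005,"tz":0.02,"roll":0,"claw":0}

```text
clock: 9.85
position: [0.4754, 0.2471, 0.0126]
ee_rot: [0.0, 0.986, 0.17, -0.0]
force: [1.4, 0.6, -0.2]
width: 0.69
grip_force: 27.4
```

Call:
apply_moves:
  moves:
    - {"tx":0,"ty":0,"tz":0.001,"roll":0,"claw":0}
    - {"tx":0,"ty":0,"tz":0.001,"roll":0,"claw":0}
    - {"tx":0,"ty":0,"tz":0.001,"roll":0,"claw":0.6}
    - {"tx":0,"ty":0,"tz":0.001,"roll":0,"claw":0.9}
    - {"tx":0,"ty":0,"tz":0.001,"roll":0,"claw":0.9}

```text
clock: 10.35
position: [0.4758, 0.2473, 0.0125]
ee_rot: [-0.0, 0.986, 0.17, 0.0]
force: [0.5, -0.6, 0.9]
width: 0.953
grip_force: 0.0
```

Call:
apply_moves:
  moves:
    - {"tx":0,"ty":0,"tz":-0.01,"roll":0,"claw":1}
    - {"tx":0,"ty":0,"tz":-0.05,"roll":0,"claw":1}
    - {"tx":0,"ty":0.045,"tz":-0.09,"roll":0,"claw":1}
    - {"tx":0,"ty":0.09,"tz":-0.11,"roll":0,"claw":1}
    - {"tx":0,"ty":0.135,"tz":-0.11,"roll":0,"claw":1}

```text
clock: 10.85
position: [0.5211, 0.1224, 0.1262]
ee_rot: [0.0, 0.985, 0.17, 0.003]
force: [1.1, -0.5, -0.2]
width: 0.999
grip_force: 0.0
```

```bash
python3 - <<'E'
from h import *
to((.463,-.028,.12),(.465,-.327,.12))
a=snap("scene","k0.png")
cv2.imwrite('pics/k.png',cv2.resize(a[215:335,190:350],(800,600),interpolation=cv2.INTER_CUBIC)[:,:,::-1])
E
```

```text
to (0.463, -0.028, 0.12) d(mm) [-105.  122.    6.]
to (0.465, -0.327, 0.12) d(mm) [-204.  404.    6.]
```

View pics/k.png

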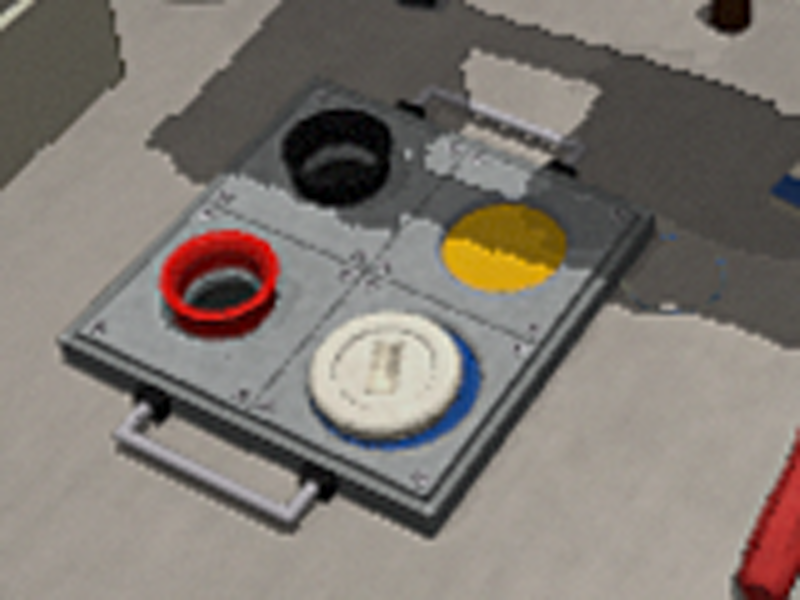

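```bash
python3 - <<'E'
from h import *
a=cv2.imread('pics/k0.png')[:,:,::-1].astype(int)
y,x=np.mgrid[:400,:640]
m=(a.min(2)>150)&(a[...,0]-a[...,2]>8)&(np.hypot(x-267,y-290)<19)
c=max(cv2.findContours(m.astype(np.uint8),0,1)[0],key=cv2.contourArea);e=cv2.fitEllipse(cv2.convexHull(c))
print(m.sum(),e,ray("scene",*e[0],.0245),ray("scene",*e[0],.0285))
# expected seated outline centre of lid top, ellipse size
for z in(.0245,.029):
    P=[proj("scene",(.475+.03*np.cos(t),.247+.03*np.sin(t),z)) for t in np.linspace(0,6.28,40)]
    print(z,cv2.fitEllipse(np.array(P,np.float32)))
for z in (.017,.0125):
    P=[proj("scene",(.475+.034*np.cos(t),.247+.034*np.sin(t),z)) for t in np.linspace(0,6.28,40)]
    print("recess",z,np.min(P,0),np.max(P,0))
E
```

```text
526 ((266.4384765625, 288.6337890625), (23.23519515991211, 29.2705078125), 81.96117401123047) [0.47697771 0.24986321 0.0245    ] [0.47486658 0.25248682 0.0285    ]
0.0245 ((268.0456848144531, 288.34869384765625), (23.61064338684082, 30.6649169921875), 80.42843627929688)
0.029 ((267.89251708984375, 286.8589782714844), (23.608158111572266, 30.765453338623047), 80.53089141845703)
recess 0.017 [251.10592442 277.41926472] [285.47232953 304.41236322]
recess 0.0125 [251.31341783 278.88152024] [285.56613041 305.87697585]
```

The carrier is seated: level, at lid height, about 4 mm off axis. Next is the red vial.

Call:
apply_moves:
  moves:
    - {"tx":-0.035,"ty":0.04,"tz":0,"roll":0,"claw":0.3}
    - {"tx":-0.07,"ty":0.08,"tz":0,"roll":0,"claw":0.3}
    - {"tx":-0.104,"ty":0.115,"tz":0,"roll":0,"claw":0.3}
    - {"tx":-0.104,"ty":0.115,"tz":0.03,"roll":0,"claw":0.3}
    - {"tx":-0.104,"ty":0.115,"tz":0.03,"roll":0,"claw":0.3}

```text
clock: 11.4
position: [0.4584, -0.021, 0.0904]
ee_rot: [-0.001, 0.986, 0.168, -0.001]
force: [0.6, 0.3, 0.5]
width: 0.65
grip_force: 0.0
```

```bash
python3 - <<'E'
from h import *
print(state()["position"],state()["width"]);to((.463,-.028,.027))
a=snap("scene","l0.png")
cv2.imwrite('pics/l.png',cv2.resize(a[170:240,290:380],(771,600),interpolation=cv2.INTER_CUBIC)[:,:,::-1])
E
```

```text
[ 0.45842254 -0.0210304   0.09039533] 0.6500424144954962
to (0.463, -0.028, 0.027) d(mm) [ 2.  8. 63.]
```

View pics/l.png

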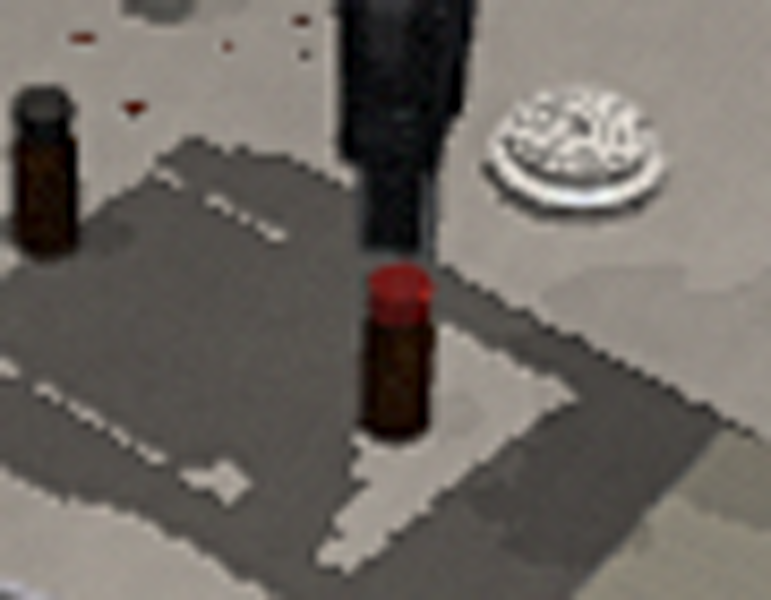

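The red vial stands right under the fingers, at crop (398,350), and the chuck is clear of them. Descend and close.

Call:
apply_moves:
  moves:
    - {"tx":0.002,"ty":0.007,"tz":0,"roll":0,"claw":0.3}
    - {"tx":0.002,"ty":0.007,"tz":0.02,"roll":0,"claw":0.3}
    - {"tx":0.002,"ty":0.007,"tz":0.045,"roll":0,"claw":0.3}
    - {"tx":0.002,"ty":0.007,"tz":0.062,"roll":0,"claw":0.3}
    - {"tx":0.002,"ty":0.007,"tz":0.062,"roll":0,"claw":0.3}

```text
clock: 11.95
position: [0.4643, -0.0252, 0.0292]
ee_rot: [-0.001, 0.985, 0.17, -0.001]
force: [-1.0, -0.0, 0.8]
width: 0.653
grip_force: 0.0
```

Call:
apply_moves:
  moves:
    - {"tx":0,"ty":0.002,"tz":0.002,"roll":0,"claw":0}
    - {"tx":0,"ty":0.002,"tz":0.002,"roll":0,"claw":-0.5}
    - {"tx":0,"ty":0.002,"tz":0.002,"roll":0,"claw":-0.8}
    - {"tx":0,"ty":0.002,"tz":0.002,"roll":0,"claw":-0.8}
    - {"tx":0,"ty":0.002,"tz":0.002,"roll":0,"claw":-0.8}
  newtons: 25

```text
clock: 12.45
position: [0.4658, -0.028, 0.0292]
ee_rot: [0.0, 0.986, 0.17, 0.001]
force: [-0.2, 1.6, 6.1]
width: 0.222
grip_force: 24.2
```

Call:
apply_moves:
  moves:
    - {"tx":0,"ty":0,"tz":-0.01,"roll":0,"claw":-0.8}
    - {"tx":0,"ty":0,"tz":-0.04,"roll":0,"claw":-0.8}
    - {"tx":0,"ty":0,"tz":-0.08,"roll":0,"claw":-0.8}
    - {"tx":0,"ty":0,"tz":-0.12,"roll":0,"claw":-0.8}
    - {"tx":0,"ty":0,"tz":-0.12,"roll":0,"claw":-0.8}

```text
clock: 12.95
position: [0.4671, -0.0283, 0.1543]
ee_rot: [0.002, 0.986, 0.17, 0.004]
force: [0.4, -0.6, -1.1]
width: 0.22
grip_force: 24.5
```

```bash
python3 - <<'E'
from h import *
s=state();print(s["position"],s["width"],s["grip_force"]);to((.558,.247,.145))
a=snap("scene","m0.png").astype(int)
r=(a[...,0]>90)&(a[...,1]<.5*a[...,0])&(a[...,2]<.5*a[...,0])
p=proj("scene",s["position"]);print(p,blob(a,r,p,25))
E
```

```text
[ 0.46710599 -0.02833513  0.15427144] 0.22041617729780594 24.53413259703666
to (0.558, 0.247, 0.145) d(mm) [ 178. -229.   10.]
[336.6198681  166.24774432] (np.float64(nan), np.float64(nan), 0)h.py:15: RuntimeWarning: Mean of empty slice.
  m=mask&(np.hypot(x-c[0],y-c[1])<r); return x[m].mean(),y[m].mean(),int(m.sum())
  ret = ret.dtype.type(ret / rcount)
```

Call:
apply_moves:
  moves:
    - {"tx":0.03,"ty":-0.038,"tz":0,"roll":0,"claw":-0.8}
    - {"tx":0.06,"ty":-0.076,"tz":0,"roll":0,"claw":-0.8}
    - {"tx":0.09,"ty":-0.114,"tz":0,"roll":0,"claw":-0.8}
    - {"tx":0.12,"ty":-0.152,"tz":0,"roll":0,"claw":-0.8}
    - {"tx":0.15,"ty":-0.19,"tz":0,"roll":0,"claw":-0.8}

```text
clock: 13.5
position: [0.5428, 0.2033, 0.1477]
ee_rot: [0.0, 0.986, 0.17, -0.0]
force: [1.2, -0.8, -0.0]
width: 0.225
grip_force: 24.6
```

Call:
apply_moves:
  moves:
    - {"tx":0.015,"ty":-0.02,"tz":0,"roll":0,"claw":-0.8}
    - {"tx":0.028,"ty":-0.039,"tz":0,"roll":0,"claw":-0.8}
    - {"tx":0.028,"ty":-0.039,"tz":0.03,"roll":0,"claw":-0.8}
    - {"tx":0.028,"ty":-0.039,"tz":0.06,"roll":0,"claw":-0.8}
    - {"tx":0.028,"ty":-0.039,"tz":0.06,"roll":0,"claw":-0.8}

```text
clock: 14.0
position: [0.5539, 0.2469, 0.0838]
ee_rot: [0.0, 0.985, 0.17, -0.004]
force: [0.1, 0.6, -0.9]
width: 0.224
grip_force: 24.6
```

Call:
apply_moves:
  moves:
    - {"tx":0,"ty":0,"tz":0,"roll":0,"claw":-0.8}
    - {"tx":0,"ty":0,"tz":0,"roll":0,"claw":-0.8}

```text
clock: 14.2
position: [0.5569, 0.2475, 0.0898]
ee_rot: [-0.0, 0.986, 0.169, 0.001]
force: [0.4, -0.1, -0.7]
width: 0.226
grip_force: 24.6
```

```bash
python3 - <<'E'
from h import *
s=state();print(s["position"],s["width"],s["grip_force"],s["force"]);to((.558,.247,.040))
a=snap("scene","m0.png")
cv2.imwrite('pics/m.png',cv2.resize(a[190:310,180:340],(800,600),interpolation=cv2.INTER_CUBIC)[:,:,::-1])
E
```

```text
[0.55691793 0.24747416 0.08981772] 0.22596059692593595 24.57296091306489 [ 0.41247305 -0.05833456 -0.74080507]
to (0.558, 0.247, 0.04) d(mm) [ 1.  1. 50.]
```

View pics/m.png

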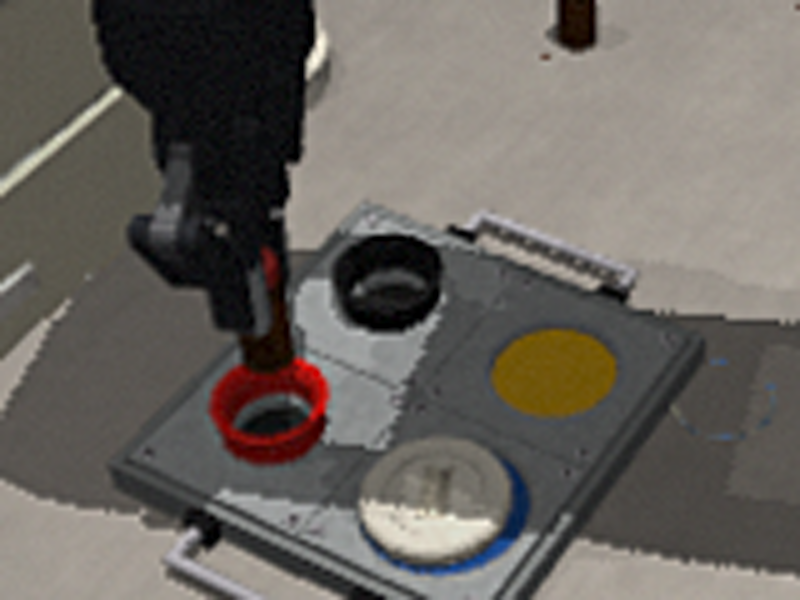

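The red vial hangs upright over the red socket, with its bottom at crop (268,362). The carrier is seated. Lowering the vial.

Call:
apply_moves:
  moves:
    - {"tx":0.001,"ty":0,"tz":0.015,"roll":0,"claw":-0.8}
    - {"tx":0.001,"ty":0,"tz":0.03,"roll":0,"claw":-0.8}
    - {"tx":0.001,"ty":0,"tz":0.042,"roll":0,"claw":-0.8}
    - {"tx":0.001,"ty":0,"tz":0.049,"roll":0,"claw":-0.8}
    - {"tx":0.001,"ty":0,"tz":0.049,"roll":0,"claw":-0.8}

```text
clock: 14.75
position: [0.5572, 0.2478, 0.0383]
ee_rot: [-0.0, 0.986, 0.17, -0.0]
force: [-0.2, 0.2, -0.5]
width: 0.222
grip_force: 27.1
```

Call:
apply_moves:
  moves:
    - {"tx":0,"ty":0,"tz":0,"roll":0,"claw":-0.8}
    - {"tx":0,"ty":0,"tz":0,"roll":0,"claw":-0.8}

```text
clock: 14.95
position: [0.5571, 0.2477, 0.0387]
ee_rot: [-0.0, 0.986, 0.17, -0.0]
force: [-0.3, -0.2, -0.1]
width: 0.222
grip_force: 27.1
```

Call:
apply_moves:
  moves:
    - {"tx":0,"ty":0,"tz":0.002,"roll":0,"claw":-0.8}
    - {"tx":0,"ty":0,"tz":0.002,"roll":0,"claw":-0.8}

```text
clock: 15.15
position: [0.5577, 0.2479, 0.0379]
ee_rot: [-0.0, 0.986, 0.17, 0.001]
force: [-1.3, -0.1, 9.8]
width: 0.222
grip_force: 28.0
```

Floor contact. Release and rise, then go to the black vial at (.591,-.051).

Call:
apply_moves:
  moves:
    - {"tx":0,"ty":0,"tz":-0.001,"roll":0,"claw":-0.4}
    - {"tx":0,"ty":0,"tz":-0.001,"roll":0,"claw":0.1}
    - {"tx":0,"ty":0,"tz":-0.001,"roll":0,"claw":0.3}
    - {"tx":0,"ty":0,"tz":-0.02,"roll":0,"claw":0.3}
    - {"tx":0,"ty":0,"tz":-0.06,"roll":0,"claw":0.3}

```text
clock: 15.65
position: [0.5556, 0.2472, 0.0947]
ee_rot: [0.0, 0.986, 0.17, -0.003]
force: [0.6, 0.6, 0.4]
width: 0.65
grip_force: 0.0
```

```bash
python3 - <<'E'
from h import *
s=state();print(s["position"],s["width"]);to((.592,-.051,.12))
a=snap("scene","n0.png").astype(int)
r=(a[...,0]>90)&(a[...,1]<.5*a[...,0])&(a[...,2]<.5*a[...,0])
c=proj("scene",(.558,.247,.057));b=blob(a,r,c,7);print(c,b,ray("scene",b[0],b[1],.057))
E
```

```text
[0.55563057 0.2471983  0.0946914 ] 0.6501350008370806
to (0.592, -0.051, 0.12) d(mm) [-66. 293. -25.]
[232.45639234 261.64526127] (np.float64(232.62295081967213), np.float64(261.42622950819674), 61) [0.55807624 0.24636127 0.057     ]
```

Call:
apply_moves:
  moves:
    - {"tx":-0.01,"ty":0.03,"tz":-0.03,"roll":0,"claw":0.3}
    - {"tx":-0.02,"ty":0.075,"tz":-0.03,"roll":0,"claw":0.3}
    - {"tx":-0.03,"ty":0.12,"tz":-0.03,"roll":0,"claw":0.3}
    - {"tx":-0.04,"ty":0.165,"tz":-0.03,"roll":0,"claw":0.3}
    - {"tx":-0.05,"ty":0.21,"tz":-0.03,"roll":0,"claw":0.3}

```text
clock: 16.2
position: [0.5802, 0.0314, 0.1271]
ee_rot: [0.0, 0.985, 0.17, 0.0]
force: [2.2, 0.6, 0.1]
width: 0.65
grip_force: 0.0
```

Call:
apply_moves:
  moves:
    - {"tx":-0.01,"ty":0.045,"tz":0,"roll":0,"claw":0.3}
    - {"tx":-0.016,"ty":0.081,"tz":0,"roll":0,"claw":0.3}
    - {"tx":-0.016,"ty":0.081,"tz":0.03,"roll":0,"claw":0.3}
    - {"tx":-0.016,"ty":0.081,"tz":0.035,"roll":0,"claw":0.3}
    - {"tx":-0.016,"ty":0.081,"tz":0.035,"roll":0,"claw":0.3}

```text
clock: 16.7
position: [0.5917, -0.0481, 0.0912]
ee_rot: [-0.001, 0.986, 0.17, -0.001]
force: [-0.3, -0.3, 0.4]
width: 0.651
grip_force: 0.0
```

Call:
apply_moves:
  moves:
    - {"tx":0,"ty":0,"tz":0,"roll":0,"claw":0.3}

```text
clock: 16.8
position: [0.5926, -0.0479, 0.093]
ee_rot: [0.0, 0.985, 0.17, 0.0]
force: [-0.7, -0.8, 0.0]
width: 0.65
grip_force: 0.0
```

```bash
python3 - <<'E'
from h import *
s=state();print(s["position"],s["width"]);to((.592,-.051,.028))
E
```

```text
[ 0.59256059 -0.04786555  0.09295685] 0.649974704949098
to (0.592, -0.051, 0.028) d(mm) [-2.  3. 65.]
```

Call:
apply_moves:
  moves:
    - {"tx":-0.001,"ty":0.003,"tz":0,"roll":0,"claw":0.3}
    - {"tx":-0.001,"ty":0.003,"tz":0.025,"roll":0,"claw":0.3}
    - {"tx":-0.001,"ty":0.003,"tz":0.05,"roll":0,"claw":0.3}
    - {"tx":-0.001,"ty":0.003,"tz":0.065,"roll":0,"claw":0.3}
    - {"tx":-0.001,"ty":0.003,"tz":0.065,"roll":0,"claw":0.3}

```text
clock: 17.3
position: [0.5916, -0.0514, 0.0257]
ee_rot: [-0.001, 0.985, 0.17, -0.001]
force: [0.5, -0.1, 0.6]
width: 0.653
grip_force: 0.0
```

Call:
apply_moves:
  moves:
    - {"tx":0,"ty":0,"tz":0,"roll":0,"claw":0}
    - {"tx":0,"ty":0,"tz":0,"roll":0,"claw":-0.5}
    - {"tx":0,"ty":0,"tz":0,"roll":0,"claw":-0.8}
    - {"tx":0,"ty":0,"tz":0,"roll":0,"claw":-0.8}
    - {"tx":0,"ty":0,"tz":0,"roll":0,"claw":-0.8}

```text
clock: 17.8
position: [0.5931, -0.0519, 0.0284]
ee_rot: [0.0, 0.986, 0.17, 0.001]
force: [-0.3, -0.8, 6.1]
width: 0.222
grip_force: 24.3
```

Call:
apply_moves:
  moves:
    - {"tx":0,"ty":0,"tz":-0.01,"roll":0,"claw":-0.8}
    - {"tx":0,"ty":0,"tz":-0.04,"roll":0,"claw":-0.8}
    - {"tx":0,"ty":0,"tz":-0.08,"roll":0,"claw":-0.8}
    - {"tx":0,"ty":0,"tz":-0.12,"roll":0,"claw":-0.8}
    - {"tx":0,"ty":0,"tz":-0.12,"roll":0,"claw":-0.8}

```text
clock: 18.3
position: [0.5944, -0.0522, 0.1538]
ee_rot: [0.002, 0.986, 0.17, 0.004]
force: [-0.4, 0.3, -1.0]
width: 0.227
grip_force: 24.5
```

```bash
python3 - <<'E'
from h import *
s=state();print(s["position"],s["width"],s["grip_force"]);to((.559,.163,.149))
E
```

```text
[ 0.59442519 -0.05215378  0.15383752] 0.22687968099890368 24.544545285170898
to (0.559, 0.163, 0.149) d(mm) [  39. -215.    4.]
```

Call:
apply_moves:
  moves:
    - {"tx":0.008,"ty":-0.045,"tz":0,"roll":0,"claw":-0.8}
    - {"tx":0.016,"ty":-0.09,"tz":0,"roll":0,"claw":-0.8}
    - {"tx":0.024,"ty":-0.135,"tz":0,"roll":0,"claw":-0.8}
    - {"tx":0.032,"ty":-0.18,"tz":0,"roll":0,"claw":-0.8}
    - {"tx":0.039,"ty":-0.215,"tz":0,"roll":0,"claw":-0.8}

```text
clock: 18.8
position: [0.5564, 0.1662, 0.1478]
ee_rot: [-0.0, 0.985, 0.17, 0.0]
force: [0.7, 1.0, -0.2]
width: 0.228
grip_force: 24.6
```

Call:
apply_moves:
  moves:
    - {"tx":0,"ty":0,"tz":0,"roll":0,"claw":-0.8}
    - {"tx":0,"ty":0,"tz":0.03,"roll":0,"claw":-0.8}
    - {"tx":0,"ty":0,"tz":0.06,"roll":0,"claw":-0.8}
    - {"tx":0,"ty":0,"tz":0.06,"roll":0,"claw":-0.8}
    - {"tx":0,"ty":0,"tz":0.06,"roll":0,"claw":-0.8}

```text
clock: 19.3
position: [0.5574, 0.1636, 0.0879]
ee_rot: [-0.0, 0.986, 0.169, -0.0]
force: [0.2, -0.7, 0.6]
width: 0.225
grip_force: 24.6
```

```bash
python3 - <<'E'
from h import *
s=state();print(s["position"],s["width"],s["grip_force"]);to((.559,.163,.0385))
E
```

```text
[0.55741578 0.16360033 0.08792337] 0.22516308408167643 24.60704575991258
to (0.559, 0.163, 0.0385) d(mm) [ 1.  1. 49.]
```

Call:
apply_moves:
  moves:
    - {"tx":0.001,"ty":0.001,"tz":0.015,"roll":0,"claw":-0.8}
    - {"tx":0.001,"ty":0.001,"tz":0.03,"roll":0,"claw":-0.8}
    - {"tx":0.001,"ty":0.001,"tz":0.042,"roll":0,"claw":-0.8}
    - {"tx":0.001,"ty":0.001,"tz":0.05,"roll":0,"claw":-0.8}
    - {"tx":0.001,"ty":0.001,"tz":0.05,"roll":0,"claw":-0.8}

```text
clock: 19.8
position: [0.5586, 0.1633, 0.0365]
ee_rot: [-0.0, 0.986, 0.17, 0.0]
force: [1.0, -0.8, -0.5]
width: 0.225
grip_force: 28.3
```

Call:
apply_moves:
  moves:
    - {"tx":0,"ty":0,"tz":0.001,"roll":0,"claw":-0.8}
    - {"tx":0,"ty":0,"tz":0.001,"roll":0,"claw":-0.8}

```text
clock: 20.0
position: [0.5588, 0.1634, 0.0363]
ee_rot: [-0.0, 0.986, 0.17, 0.0]
force: [-1.6, -1.3, 6.0]
width: 0.221
grip_force: 28.9
```

Call:
apply_moves:
  moves:
    - {"tx":0,"ty":0,"tz":-0.001,"roll":0,"claw":-0.4}
    - {"tx":0,"ty":0,"tz":-0.001,"roll":0,"claw":0.1}
    - {"tx":0,"ty":0,"tz":-0.001,"roll":0,"claw":0.3}
    - {"tx":0,"ty":0,"tz":-0.02,"roll":0,"claw":0.3}
    - {"tx":0,"ty":0,"tz":-0.06,"roll":0,"claw":0.3}

```text
clock: 20.5
position: [0.5569, 0.163, 0.0938]
ee_rot: [-0.0, 0.986, 0.17, -0.003]
force: [0.4, 0.5, 0.2]
width: 0.65
grip_force: 0.0
```

```bash
python3 - <<'E'
from h import *
s=state();print(s["position"],s["width"]);to((.465,-.327,.12))
a=snap("scene","o0.png").astype(int);b=snap("top","o1.png").astype(int)
m=a.max(2)<60; c=proj("scene",(.465,-.327,.019)); q=blob(a,m,(382,154),14); print(c,q,ray("scene",*q[:2],.019))
E
```

```text
[0.55687273 0.16304542 0.09383983] 0.6498764215825605
to (0.465, -0.327, 0.12) d(mm) [-251.  431.  -25.]
[382.27831493 154.5275713 ] (np.float64(381.9675925925926), np.float64(153.6435185185185), 216) [ 0.46758483 -0.33098476  0.019     ]
```

Call:
apply_moves:
  moves:
    - {"tx":-0.015,"ty":0.025,"tz":-0.035,"roll":0,"claw":0.5}
    - {"tx":-0.038,"ty":0.064,"tz":-0.04,"roll":0,"claw":0.5}
    - {"tx":-0.062,"ty":0.105,"tz":-0.04,"roll":0,"claw":0.5}
    - {"tx":-0.086,"ty":0.146,"tz":-0.04,"roll":0,"claw":0.5}
    - {"tx":-0.11,"ty":0.187,"tz":-0.04,"roll":0,"claw":0.5}

```text
clock: 21.1
position: [0.5167, -0.0513, 0.136]
ee_rot: [0.0, 0.985, 0.17, 0.0]
force: [0.8, 0.4, 0.2]
width: 0.749
grip_force: 0.0
```

Call:
apply_moves:
  moves:
    - {"tx":-0.024,"ty":0.041,"tz":0,"roll":0,"claw":0.5}
    - {"tx":-0.048,"ty":0.082,"tz":0,"roll":0,"claw":0.5}
    - {"tx":-0.072,"ty":0.123,"tz":0,"roll":0,"claw":0.5}
    - {"tx":-0.096,"ty":0.164,"tz":0,"roll":0,"claw":0.5}
    - {"tx":-0.12,"ty":0.205,"tz":0,"roll":0,"claw":0.5}

```text
clock: 21.6
position: [0.4721, -0.2849, 0.1359]
ee_rot: [0.0, 0.986, 0.17, 0.0]
force: [1.5, 0.8, 0.1]
width: 0.753
grip_force: 0.0
```

Call:
apply_moves:
  moves:
    - {"tx":-0.01,"ty":0.02,"tz":0,"roll":0,"claw":0.5}
    - {"tx":-0.02,"ty":0.038,"tz":0,"roll":0,"claw":0.5}
    - {"tx":-0.02,"ty":0.038,"tz":0.03,"roll":0,"claw":0.5}
    - {"tx":-0.02,"ty":0.038,"tz":0.05,"roll":0,"claw":0.5}
    - {"tx":-0.02,"ty":0.038,"tz":0.05,"roll":0,"claw":0.5}

```text
clock: 22.1
position: [0.4654, -0.3247, 0.0832]
ee_rot: [-0.002, 0.986, 0.169, -0.001]
force: [-0.1, 1.2, -0.0]
width: 0.754
grip_force: 0.0
```

```bash
python3 - <<'E'
from h import *
s=state();print(s["position"],s["width"]);to((.465,-.327,.018))
E
```

```text
[ 0.46544429 -0.32471946  0.08321106] 0.75386212813984
to (0.465, -0.327, 0.018) d(mm) [-1.  2. 65.]
```

Call:
apply_moves:
  moves:
    - {"tx":0,"ty":0.002,"tz":0,"roll":0,"claw":0.5}
    - {"tx":0,"ty":0.002,"tz":0.025,"roll":0,"claw":0.5}
    - {"tx":0,"ty":0.002,"tz":0.05,"roll":0,"claw":0.5}
    - {"tx":0,"ty":0.002,"tz":0.067,"roll":0,"claw":0.5}
    - {"tx":0,"ty":0.002,"tz":0.067,"roll":0,"claw":0.5}

```text
clock: 22.6
position: [0.4671, -0.327, 0.0183]
ee_rot: [-0.001, 0.985, 0.17, -0.0]
force: [-0.5, 0.5, 0.4]
width: 0.752
grip_force: 0.0
```

Call:
apply_moves:
  moves:
    - {"tx":0,"ty":0,"tz":0,"roll":0,"claw":0.2}
    - {"tx":0,"ty":0,"tz":0,"roll":0,"claw":-0.2}
    - {"tx":0,"ty":0,"tz":0,"roll":0,"claw":-0.3}
    - {"tx":0,"ty":0,"tz":0,"roll":0,"claw":-0.3}
    - {"tx":0,"ty":0,"tz":0,"roll":0,"claw":-0.3}
  newtons: 25

```text
clock: 23.1
position: [0.4681, -0.3279, 0.021]
ee_rot: [0.001, 0.986, 0.17, 0.001]
force: [-0.5, 1.3, 7.8]
width: 0.425
grip_force: 24.1
```

Call:
apply_moves:
  moves:
    - {"tx":0,"ty":0,"tz":-0.01,"roll":0,"claw":-0.3}
    - {"tx":0,"ty":0,"tz":-0.04,"roll":0,"claw":-0.3}
    - {"tx":0,"ty":0,"tz":-0.08,"roll":0,"claw":-0.3}
    - {"tx":0,"ty":0,"tz":-0.12,"roll":0,"claw":-0.3}
    - {"tx":0,"ty":0,"tz":-0.12,"roll":0,"claw":-0.3}

```text
clock: 23.6
position: [0.469, -0.3289, 0.1461]
ee_rot: [0.004, 0.985, 0.17, 0.003]
force: [-0.3, 0.3, -0.7]
width: 0.423
grip_force: 25.2
```

```bash
python3 - <<'E'
from h import *
s=state();print(s["position"],s["width"],s["grip_force"]);to((.475,.163,.142))
E
```

```text
[ 0.46904728 -0.32891697  0.14609729] 0.423167477827735 25.241805533878505
to (0.475, 0.163, 0.142) d(mm) [ 170. -462.    1.]
```

Call:
apply_moves:
  moves:
    - {"tx":0.016,"ty":-0.042,"tz":0,"roll":0,"claw":-0.3}
    - {"tx":0.032,"ty":-0.084,"tz":0,"roll":0,"claw":-0.3}
    - {"tx":0.048,"ty":-0.126,"tz":0,"roll":0,"claw":-0.3}
    - {"tx":0.064,"ty":-0.168,"tz":0,"roll":0,"claw":-0.3}
    - {"tx":0.08,"ty":-0.21,"tz":0,"roll":0,"claw":-0.3}

```text
clock: 24.1
position: [0.4723, -0.1011, 0.1401]
ee_rot: [0.0, 0.986, 0.169, 0.001]
force: [0.5, 0.1, -0.6]
width: 0.423
grip_force: 25.3
```

Call:
apply_moves:
  moves:
    - {"tx":0.016,"ty":-0.042,"tz":0,"roll":0,"claw":-0.3}
    - {"tx":0.032,"ty":-0.084,"tz":0,"roll":0,"claw":-0.3}
    - {"tx":0.048,"ty":-0.126,"tz":0,"roll":0,"claw":-0.3}
    - {"tx":0.064,"ty":-0.168,"tz":0,"roll":0,"claw":-0.3}
    - {"tx":0.08,"ty":-0.21,"tz":0,"roll":0,"claw":-0.3}

```text
clock: 24.6
position: [0.4775, 0.1238, 0.1402]
ee_rot: [0.0, 0.986, 0.17, 0.001]
force: [1.6, -0.7, -0.1]
width: 0.421
grip_force: 25.3
```

Call:
apply_moves:
  moves:
    - {"tx":0.01,"ty":-0.042,"tz":0,"roll":0,"claw":-0.3}
    - {"tx":0.01,"ty":-0.042,"tz":0.02,"roll":0,"claw":-0.3}
    - {"tx":0.01,"ty":-0.042,"tz":0.05,"roll":0,"claw":-0.3}
    - {"tx":0.01,"ty":-0.042,"tz":0.06,"roll":0,"claw":-0.3}
    - {"tx":0.01,"ty":-0.042,"tz":0.06,"roll":0,"claw":-0.3}

```text
clock: 25.1
position: [0.4726, 0.1646, 0.0787]
ee_rot: [-0.0, 0.986, 0.169, -0.001]
force: [-0.0, -0.2, 1.0]
width: 0.419
grip_force: 25.3
```

```bash
python3 - <<'E'
from h import *
s=state();print(s["position"],s["width"],s["grip_force"]);to((.475,.163,.032))
a=snap("scene","q0.png")
cv2.imwrite('pics/q.png',cv2.resize(a[190:310,190:350],(800,600),interpolation=cv2.INTER_CUBIC)[:,:,::-1])
E
```

```text
[0.47260715 0.16464178 0.07866249] 0.4193330885152506 25.33044773619622
to (0.475, 0.163, 0.032) d(mm) [ 2.  2. 47.]
```

Call:
apply_moves:
  moves:
    - {"tx":0.001,"ty":0.001,"tz":0.015,"roll":0,"claw":-0.3}
    - {"tx":0.001,"ty":0.001,"tz":0.03,"roll":0,"claw":-0.3}
    - {"tx":0.001,"ty":0.001,"tz":0.042,"roll":0,"claw":-0.3}
    - {"tx":0.001,"ty":0.001,"tz":0.049,"roll":0,"claw":-0.3}
    - {"tx":0.001,"ty":0.001,"tz":0.049,"roll":0,"claw":-0.3}

```text
clock: 25.65
position: [0.4749, 0.1642, 0.0306]
ee_rot: [-0.0, 0.986, 0.169, 0.0]
force: [-0.7, 0.5, 0.7]
width: 0.425
grip_force: 26.1
```

Call:
apply_moves:
  moves:
    - {"tx":0,"ty":0,"tz":0.001,"roll":0,"claw":-0.3}
    - {"tx":0,"ty":0,"tz":0.001,"roll":0,"claw":-0.3}

```text
clock: 25.85
position: [0.475, 0.1643, 0.0302]
ee_rot: [-0.0, 0.986, 0.169, 0.001]
force: [-3.2, -0.7, 9.7]
width: 0.426
grip_force: 26.7
```

Floor contact at the expected height. Release, rise and retreat.

Call:
apply_moves:
  moves:
    - {"tx":0,"ty":0,"tz":-0.001,"roll":0,"claw":0}
    - {"tx":0,"ty":0,"tz":-0.001,"roll":0,"claw":0.4}
    - {"tx":0,"ty":0,"tz":-0.001,"roll":0,"claw":0.5}
    - {"tx":0,"ty":0,"tz":-0.02,"roll":0,"claw":0.5}
    - {"tx":0,"ty":0,"tz":-0.06,"roll":0,"claw":0.5}

```text
clock: 26.35
position: [0.4728, 0.1639, 0.0874]
ee_rot: [-0.0, 0.986, 0.17, -0.003]
force: [-0.2, 0.6, 0.5]
width: 0.751
grip_force: 0.0
```

Call:
apply_moves:
  moves:
    - {"tx":0,"ty":0,"tz":-0.04,"roll":0,"claw":0.5}
    - {"tx":0,"ty":0.02,"tz":-0.08,"roll":0,"claw":0.5}
    - {"tx":0,"ty":0.06,"tz":-0.1,"roll":0,"claw":0.5}
    - {"tx":0,"ty":0.1,"tz":-0.1,"roll":0,"claw":0.5}
    - {"tx":0,"ty":0.14,"tz":-0.1,"roll":0,"claw":0.5}

```text
clock: 26.85
position: [0.5217, 0.0309, 0.19]
ee_rot: [0.0, 0.985, 0.17, 0.001]
force: [1.3, 1.1, -0.2]
width: 0.749
grip_force: 0.0
```

Call:
apply_moves:
  moves:
    - {"tx":0,"ty":0,"tz":0,"roll":0,"claw":0.5}
    - {"tx":0,"ty":0,"tz":0,"roll":0,"claw":0.5}
    - {"tx":0,"ty":0,"tz":0,"roll":0,"claw":0.5}

```text
clock: 27.15
position: [0.5209, 0.0329, 0.189]
ee_rot: [-0.0, 0.985, 0.17, -0.0]
force: [0.3, -0.2, 0.1]
width: 0.751
grip_force: 0.0
```

```bash
python3 - <<'E'
from h import *
a=snap("scene","r0.png")
A=cv2.resize(a[210:320,190:340],(800,587),interpolation=cv2.INTER_CUBIC)
cv2.imwrite('pics/r.png',A[:,:,::-1])
a=a.astype(int);o=cv2.imread('pics/scene1.png')[:,:,::-1].astype(int)
for n,c in (("clear",(309,160)),("chuck",(358,187))):
    u,v=c;print(n,np.abs(a[v-12:v+12,u-12:u+12]-o[v-12:v+12,u-12:u+12]).mean())
m=a.max(2)<60
for n,P in(("loupe",(.475,.163,.049)),("vblack cap",(.559,.163,.057))): print(n,proj("scene",P))
print(state()["position"],state()["clock"])
E
```

```text
clear 23.20775462962963
chuck 4.555555555555555
loupe [289.99383657 252.54484641]
vblack cap [256.37232453 236.16125783]
[0.52088882 0.03315696 0.18902128] 27.2
```

View pics/r.png

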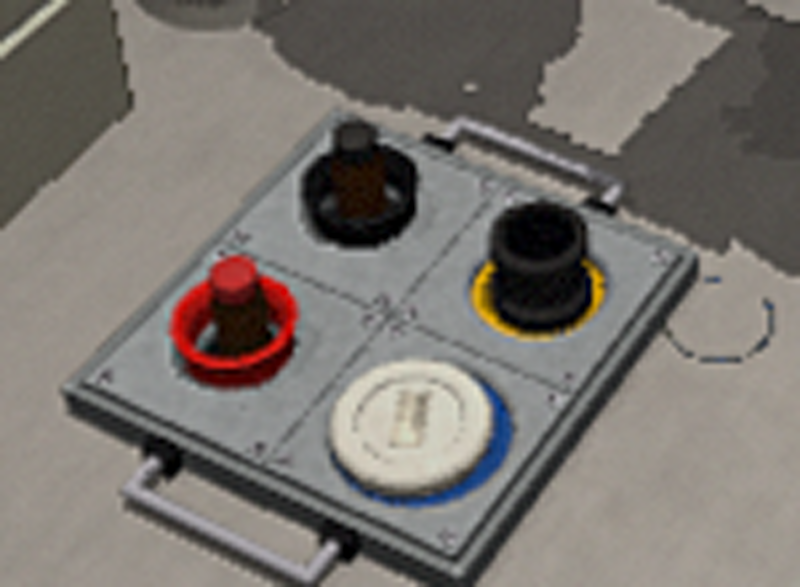

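All four items sit in their wells: red vial at crop (240,310), black at (357,170), loupe at (540,265), carrier at (415,430). The clear vial's patch changed, probably because the arm or its shadow covers it. I'll check that and the vials' tilt numerically.

```bash
python3 - <<'E'
from h import *
s=state();print("tcp px",proj("scene",s["position"]),"clear expected",proj("scene",(.622,-.177,.026)),proj("top",(.622,-.177,.05)))
a=snap("scene","s0.png").astype(int);grab_frame("top")
for n in("scene","top"):
    for l in("vial_clear","chuck"): print(n,l,[(round(d["confidence"],2),np.round(d["rect"]).tolist()) for d in spot_in(n,l)[:3]])
r,g,b=a[...,0],a[...,1],a[...,2]
y,x=np.mgrid[:400,:640]
for n,P in(("red",(.558,.247)),("black",(.559,.163))):
    t=proj("scene",(*P,.057));m=proj("scene",(*P,.042))
    brown=(r>g*1.35)&(g>b*1.2)&(r<90)&(np.hypot(x-m[0],y-m[1])<9)
    print(n,"cap",t,"mid",m,"bottom",proj("scene",(*P,.034)),[(v,round(x[v][brown[v]].mean(),1),int(brown[v].sum())) for v in range(int(m[1])-6,int(m[1])+9) if brown[v].any()])
red=(r>90)&(g<.5*r)&(b<.5*r);print("redcap",blob(a,red,proj("scene",(.558,.247,.057)),6))
E
```

```text
tcp px [301.43644556 159.9236413 ] clear expected [309.53360032 162.92541556] [357.28849874 157.46983021]
scene vial_clear []
scene chuck [(0.57, [347.0, 178.0, 366.0, 198.0])]
top vial_clear []
top chuck [(0.7, [343.0, 203.0, 365.0, 220.0])]
red cap [232.45639234 261.64526127] mid [233.33564742 266.76818751] bottom [233.79689108 269.45559565] [(264, np.float64(238.0), 1), (265, np.float64(236.7), 3), (266, np.float64(233.7), 7), (267, np.float64(234.1), 11), (268, np.float64(234.0), 9), (269, np.float64(233.9), 13), (270, np.float64(233.2), 12), (271, np.float64(234.2), 10), (272, np.float64(235.0), 9), (273, np.float64(235.0), 9), (274, np.float64(234.5), 8)]
black cap [256.37232453 236.16125783] mid [256.95524249 241.21983807] bottom [257.26135045 243.87625249] [(239, np.float64(260.5), 2), (240, np.float64(257.2), 6), (241, np.float64(256.5), 10), (242, np.float64(256.5), 10), (243, np.float64(256.1), 9), (244, np.float64(256.5), 10), (245, np.float64(257.0), 8), (246, np.float64(257.0), 9), (247, np.float64(257.0), 9), (248, np.float64(258.0), 9), (249, np.float64(257.5), 8)]
redcap (np.float64(232.71929824561403), np.float64(261.3859649122807), 57)
```

Both vials match upright projections. The gripper was hiding the clear vial, so I'll compare it in the earlier picture o0, then hand in.

```bash
python3 - <<'E'
from h import *
o=cv2.imread('pics/scene1.png').astype(int);a=cv2.imread('pics/o0.png').astype(int);b=cv2.imread('pics/q0.png').astype(int)
f=lambda i:np.abs(i[148:175,300:318]-o[148:175,300:318]).mean()
print(f(a),f(b))
if min(f(a),f(b))<12: print(job_done())
E
```

```text
9.606995884773662 30.901234567901234
the job is handed in; nothing more can be done
None
```

The caddy is packed and the job handed in: the carrier, the loupe and both brown vials are down in their matching wells. The chuck looked untouched in the last pictures. The clear vial, last seen at 20.5 s, was hidden at the end, but the gripper never went near it.

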